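Set the jaw gauge on the parts counter to its loading position

TASK

Get the counter's sizing gauge ready for the next part: with your fingertips push the blue thumb plate away from the fixed jaw, well past the little red stop pin so that the pin springs up, then let the jaw come back by itself until it rests latched against the pin at mid travel, and take the hand away. Only push, firmly but without ramming or pinching the jaw, and leave the filter, the box and the bearing beside it where they stand.

Things in the scene. Friction and masses are not known exactly. Their poses are not given: they have to be found in the camera images.
- gauge: grey sizing gauge screwed to the counter: a flat bed 260 mm long (its x), 130 mm wide (its y) and 18 mm thick, turned anywhere up to 40 degrees either way. Origin: centre of the bed's underside, on the counter; z up; +x is the way the sliding jaw opens (away from the fixed jaw). The fixed steel jaw is a block 70 mm wide at x = -115 to -95 mm, its top 44 mm above the counter. At the other end lie a brass spring barrel and its block, x = 50 to 128 mm, tops below 50 mm
- jaw (a joint): travel of the sliding steel jaw along the gauge's +x, in m: 0 = shut (home, where a spring holds it at the start), 0.030 = latched against the raised stop pin (mid), 0.060 = end stop. The spring always pulls it shut: about 2.5 N at 0, 5.5 N at 0.030, 8.5 N at 0.060. When it has gone just past 0.030 the pin springs up behind it; push it at least 5 mm further (0.036 to 0.055 is good) and let go, and it comes back onto the pin and stays at 0.030
- plate_face (a point): centre of the face to push on: the upright blue thumb plate on the sliding jaw, 60 mm wide (gauge y), 12 mm thick, standing 36 to 96 mm above the counter. The point is in the middle of its face towards the fixed jaw, 66 mm above the counter, and moves with the jaw; its axes are parallel to the gauge's. Push along +x. The space in front of this face is free above the 44 mm high fixed jaw (which begins 23 mm in front of the face when shut)
- stop_pin (a joint): how far the stop pin is raised, in m: 0 = held down under the jaw's side ear, 0.012 = fully up. It rises by its own light spring when the jaw has passed
- pin_top (a point): top of the red stop pin, 9 mm across, beside the jaw at gauge x = -54, y = +47 mm: 20 mm above the counter when down (hidden under the jaw), 32 mm when up
- oil_filter: loose orange spin-on oil filter, 76 mm across, 85 mm tall, beside the gauge; origin centre of its underside; not to be moved
- bulb_box: loose small cardboard box, 55 x 55 mm, 75 mm tall, beside the gauge; origin centre of its underside; not to be moved
- bearing: loose steel bearing ring, 62 mm across, 18 mm thick, lying flat beside the gauge; origin centre of its underside; not to be moved

How it is judged:
By the outcome, as a careful person would: the job done as asked, in the order asked, and still so for the second after the job is handed in, with the robot touching nothing.
It also fails if it takes over 35 s, if anything falls off the work surface, if the arm or the gripper's body presses on something with over 40 N, if the wrist force passes 120 N, or if a joint passes its speed limit or range.

ROBOT

A 6-joint arm with a two-finger parallel gripper is mounted at the origin on the work surface. World frame = base frame: x ahead of the robot, y to its left, z up, the work surface at z = 0. Lengths are in m, angles in rad, forces in N, time in s.
With the tool pointing down it reaches from about 0.275 to 0.875 m from the base axis. Payload 12.5 kg.
Tool frame: the origin (TCP) lies at the very end of the fingers, on their centre line; the grasp point (between the pads) lies 19 mm behind it; z points along the fingers, y is the line along which they close (so a half turn about z gives the same grasp; the last joint's range is limited). The gripper opens to 85 mm and grips with 20 to 120 N. Pads are 22 mm wide; open, the fingers measure 114 mm over their backs; the gripper's body (76 mm by 85 mm) begins 54 mm behind the grasp point. The pads swing forward as they close: fully open they stand 13 mm farther back than shut.
Start: joints at [-1.41, 0.351, 1.652, -0, 1.139, -0.085], TCP at [0.134, -0.533, 0.231] pointing down, gripper open.
Joint ranges: [-2.75, 2.75], [-0.79, 2.1], [0.01, 2.65], [-1.57, 4.71], [0.07, 3.14], [-2.87, 2.87]. Speed limits (rad/s): [2.22, 2.22, 2.79, 3.14, 3.14, 3.14].

INTERFACE

Orientations are given as a rotation vector (axis times angle).
In Python, from plant import arm, cams gives the robot as it stands.
- The arm moves only by the tool servo_tool, never from a script. Its argument "rows" is a list of rows, each a list of 7 numbers: the shift along the tool's x, y, z in m, then the turn, a rotation vector about the tool's x, y, z in degrees, then the opening, from 0 (shut) to 1 (fully open). In form: [[dx, dy, dz, rx, ry, rz, jaw], ...]. A call has 1 to 12 rows; each row is the pose to reach, as a shift and turn from the pose commanded when the call began, along the tool's axes at that moment; what a row does not reach only later rows make up. A row lasts 1/8 s, in which the tool goes at most 62.5 mm and 10.7 degrees, less where a joint would pass 70% of its speed; a pose out of reach is approached as far as the arm can. A call with a gripper value outside its range is refused whole. The fingers move at their own pace and stop on an object; "squeeze" is the grip in N (left out, the last holds). Time passes only in rows, so rows that repeat a pose let the fingers close. It gives the time, the measured TCP pose, the force, the opening and the grip force at its end, in the units of the state.
- arm.get_state(): the state, without advancing time (a new reading comes with each control period).
- cams.camera(name): name is "side" or "top"; returns (picture, depth): 480x640x3 uint8, red, green, blue; 480x640 float32, m along the optical axis (not along the pixel's ray), 0 where there is no reading.
- cams.camera_model(name): a dict with "vfov" (degrees; the focal length in pixels is half the picture's height over the tangent of half this angle, whatever the lens; pixels are square), "cx", "cy" (the principal point, pixels), "dist_coeffs" ([k1, k2, p1, p2, k3] as OpenCV has them; the pictures are not rectified), "R" (3x3) and "t" (3): a world point X has camera coordinates R X + t. Camera axes: x right, y down, z forward; pixel columns grow to the right and rows downward; lengths in m; the calibration is good to about 2 mm. A picture is of the moment at which its call begins. camera_model takes no time and is no camera call.
- arm.job_done(): hands the job in; it is judged then, once.
The state is a dict: "t": time; "joints": joint angles; "dq": joint speeds; "joint_efforts": joint torques, N m; "tool_pos": TCP position; "ee_rot": TCP orientation; "ft_force": force on the tool from outside, world axes, zero at the start; "wrist_torque": the same for the moment, N m; "gripper_width": opening from 0.0 (shut) to 1.0 (fully open); "gripper_force": force on a finger pad.
Only numpy, scipy, OpenCV 4.12 (cv2) and the standard library are available. Lean on these libraries where they do the work, as an engineer would, in place of code of your own. Each camera call takes 0.05 s, during which the arm holds its last target. There are 200 camera calls.

## Working session

There is one attempt and no reset: what is moved stays moved. The work goes in short steps, Python scripts to look and compute and a tool call to move; the robot and the scene stay as the last step left them, time stands still between calls to the robot, and variables do not carry over. Pictures are saved under pics/ and viewed, at most 10 in all, crops included, and the job is handed in when it is done.

Besides the shell and the picture viewer there is one more tool, called after "Call:" in YAML: its name, and indented under it one key for each argument. servo_tool: Moves the arm, as the interface text tells. Its arguments: {"type":"object","properties":{"rows":{"type":"array"},"squeeze":{"type":"number"}},"required":["rows"]}

```bash
mkdir -p pics; cat > h.py <<'E'
import numpy as np, cv2
from plant import arm, cams
def snap(n,f):
    p,d=cams.camera(n); cv2.imwrite(f'pics/{f}.png',p[:,:,::-1]); np.savez(f'{f}.npz',p=p,d=d); return p,d
def cloud(n,d):
    m=cams.camera_model(n); F=240/np.tan(np.radians(m['vfov'])/2)
    K=np.array([[F,0,m['cx']],[0,F,m['cy']],[0,0,1]])
    v,u=np.mgrid[:480,:640]
    q=cv2.undistortPoints(np.stack([u,v],-1).reshape(-1,1,2).astype(float),K,np.array(m['dist_coeffs'],float)).reshape(480,640,2)
    c=np.dstack([q[...,0]*d,q[...,1]*d,d])
    return (c-np.array(m['t']))@np.array(m['R'])
E
python3 - <<'E'
from h import *
s=arm.get_state(); print(s['t'],s['tool_pos'],s['ee_rot'],s['gripper_width'])
for n in('top','side'):
    p,d=snap(n,n+'0'); X=cloud(n,d)
    h=cv2.cvtColor(p,cv2.COLOR_RGB2HSV)
    m=(h[...,0]>95)&(h[...,0]<130)&(h[...,1]>120)&(d>0)
    print(n,m.sum())
    if m.sum(): print(np.median(X[m],0),np.percentile(X[m],[2,98],axis=0),np.argwhere(m).mean(0))
E
```

```text
0.0 [ 0.13380884 -0.53313102  0.23071962] [-3.11668481e+00 -3.84977264e-01  6.72846846e-05] 1.0013399912089853
top 409
[ 0.4882898  -0.01594776  0.09432061] [[ 0.47570086 -0.0385174   0.05585586]
 [ 0.51236569  0.01394119  0.09801059]] [302.24694377 358.71638142]
side 700
[ 0.4831596  -0.00971643  0.07670191] [[ 0.47287491 -0.03981791  0.04160887]
 [ 0.49638648  0.01519855  0.09883997]] [257.05142857 384.50142857]
```

View pics/top0.png

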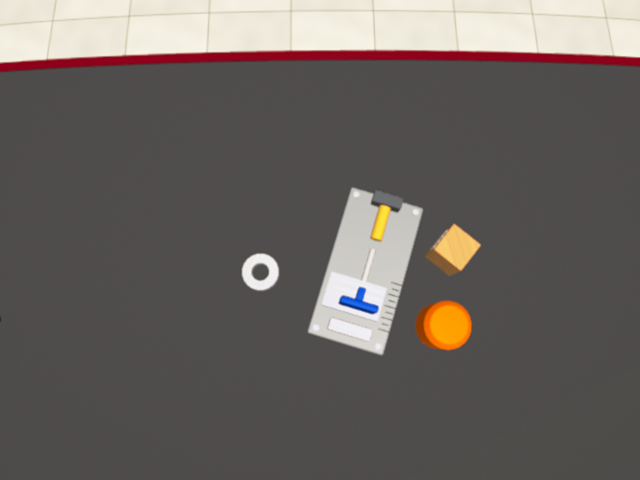

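View pics/side0.png

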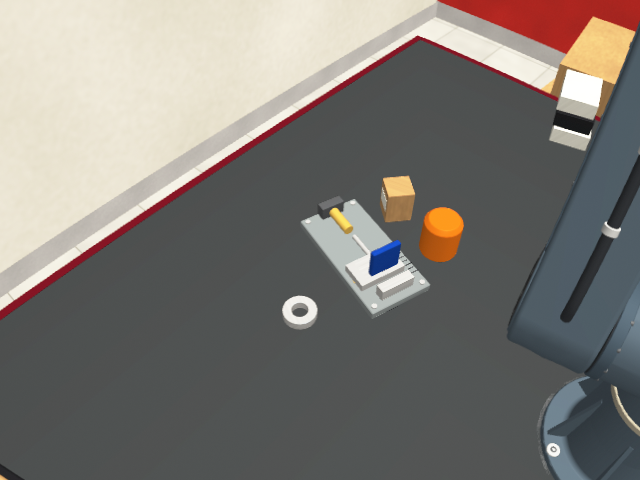

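```bash
python3 - <<'E'
from h import *
for n in('top','side'):
    z=np.load(n+'0.npz');p,d=z['p'],z['d'];X=cloud(n,d)
    h=cv2.cvtColor(p,cv2.COLOR_RGB2HSV)
    b=(h[...,0]>95)&(h[...,0]<130)&(h[...,1]>120)&(d>0)&(X[...,2]>.088)&(X[...,2]<.105)
    r=cv2.minAreaRect((X[b][:,:2]*1000).astype(np.float32)); print(n,'plate top mm',b.sum(),r)
    g=(d>0)&(X[...,2]>.012)&(X[...,2]<.023)&(np.hypot(X[...,0]-.49,X[...,1]+.01)<.2)
    l,k,st,_=cv2.connectedComponentsWithStats(g.astype(np.uint8)); 
    print('bed',cv2.minAreaRect((X[g][:,:2]*1000).astype(np.float32)))
    for lo,hi in((.04,.047),(.070,.078),(.08,.09)):
        g=(d>0)&(X[...,2]>lo)&(X[...,2]<hi)&(np.hypot(X[...,0]-.49,X[...,1]+.01)<.3)
        l,k,st,_=cv2.connectedComponentsWithStats(g.astype(np.uint8))
        for i in range(1,l):
            if st[i,4]>60: print(lo,hi,st[i,4],_[i],np.median(X[k==i],0),cv2.minAreaRect((X[k==i][:,:2]*1000).astype(np.float32)))
E
```

```text
top plate top mm 287 ((487.6091613769531, -12.886146545410156), (58.263954162597656, 12.170302391052246), 72.0568618774414)
bed ((559.3092041015625, -4.6911163330078125), (341.250244140625, 260.6841735839844), 72.05225372314453)
0.04 0.047 146 [385.76712329 200.80136986] [ 0.66045791 -0.06533882  0.0457934 ] ((660.7099609375, -68.74978637695312), (49.89977264404297, 23.293363571166992), 62.525325775146484)
0.04 0.047 549 [349.7431694  329.00546448] [ 0.44988174 -0.00182132  0.04345602] ((449.90802001953125, -1.4729156494140625), (70.36402130126953, 20.15668296813965), 72.07066345214844)
0.07 0.078 1177 [456.4953271  246.79949023] [ 0.57549837 -0.17308139  0.07449394] ((576.4114990234375, -174.00242614746094), (56.23260498046875, 57.37207794189453), 50.298431396484375)
0.07 0.078 203 [434.16748768 325.04433498] [ 0.45369497 -0.12611751  0.07560413] ((453.4671630859375, -139.39089965820312), (53.423282623291016, 74.20366668701172), 88.06610870361328)
0.08 0.09 1468 [448.05449591 324.79291553] [ 0.45282833 -0.15016292  0.08435659] ((453.5059509277344, -151.08633422851562), (67.395690917
[... 1401 characters left out ...]
77778 233.91111111] [ 0.43483999 -0.12249968  0.07470993] ((441.8364562988281, -131.9169464111328), (73.85208892822266, 31.959455490112305), 27.501419067382812)
0.07 0.078 87 [383.90804598 258.10344828] [ 0.48259762 -0.00718232  0.07454689] ((481.6441345214844, -11.727781295776367), (58.834903717041016, 12.24085807800293), 63.20139694213867)
0.08 0.09 776 [443.80541237 220.57603093] [ 0.45027918 -0.14748714  0.08599132] ((451.3153991699219, -149.89492797851562), (69.62163543701172, 66.82685852050781), 4.61387300491333)
0.08 0.09 104 [384.18269231 254.27884615] [ 0.48250104 -0.00783553  0.08491826] ((481.94140625, -11.973844528198242), (59.92139434814453, 9.516504287719727), 64.2042465209961)
```

Both pictures show the gauge turned about -18°. The blue plate is at (359,302) top and (385,257) side, the filter and box lie to the right and the bearing to the left. The plate face centre is at about (0.482, -0.011, 0.066). I'll push with closed fingers and the tool x along the gauge x.

Call:
servo_tool:
  rows:
    - [0.036,-0.037,0,0,0,3,0]
    - [0.072,-0.074,0,0,0,6,0]
    - [0.108,-0.11,0,0,0,9,0]
    - [0.145,-0.147,0,0,0,12,0]
    - [0.181,-0.184,0,0,0,15,0]
    - [0.217,-0.22,0,0,0,18,0]
    - [0.253,-0.257,0,0,0,21,0]
    - [0.289,-0.294,0.02,0,0,24,0]
    - [0.325,-0.331,0.04,0,0,27,0]
    - [0.362,-0.368,0.06,0,0,30,0]
    - [0.398,-0.405,0.08,0,0,32,0]
    - [0.434,-0.441,0.08,0,0,32,0]

```text
t: 1.6
tool_pos: [0.4472, 0.0017, 0.1499]
ee_rot: [3.103, -0.489, -0.004]
ft_force: [0.9, -1.2, 1.1]
gripper_width: -0.001
gripper_force: 0.0
```

Call:
servo_tool:
  rows:
    - [0,0,0,0,0,0,0]
    - [0,0,0,0,0,0,0]
    - [0,0,0,0,0,0,0]

```text
t: 1.98
tool_pos: [0.4471, -0.0009, 0.1513]
ee_rot: [3.103, -0.491, -0.0]
ft_force: [0.6, -0.0, 0.5]
gripper_width: 0.004
gripper_force: 0.0
```

```bash
cat > g.py <<'E'
from h import *
from scipy.spatial.transform import Rotation as R
s=arm.get_state(); r=R.from_rotvec(s['ee_rot']).as_matrix()
a=np.radians(-17.95); gx=np.array([np.cos(a),np.sin(a),0]); gy=np.array([-gx[1],gx[0],0]); o=np.array([.5497,-.0338,0])
P=np.array(s['tool_pos'])-o
print(s['t'],'gauge mm',P@gx*1e3,P@gy*1e3,P[2]*1e3,'toolx yaw',np.degrees(np.arctan2(r[1,0],r[0,0])),'z',r[:,2],s['ft_force'],s['gripper_width'])
E
python3 g.py; python3 -c "
from h import *
p,d=snap('side','side1');cv2.imwrite('pics/c1.png',cv2.resize(p[100:340,230:550,::-1],(800,600)))"
```

```text
1.975 gauge mm -107.73595984502191 -0.33985186272079004 151.33261992805268 toolx yaw -17.990785886181044 z [-1.31859098e-04 -6.14499590e-05 -9.99999989e-01] [ 0.55109953 -0.02730804  0.50738516] 0.003774488577224935
```

View pics/c1.png

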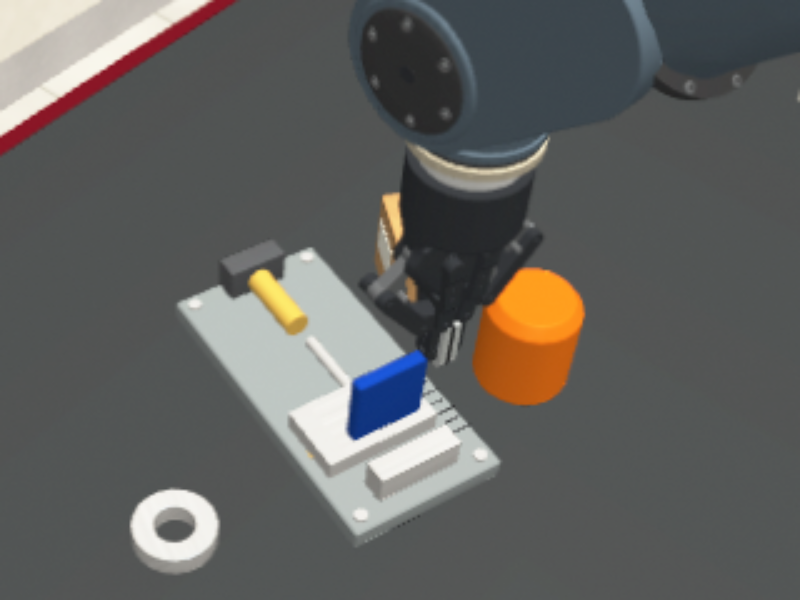

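The closed fingers hang above the fixed jaw, in line with the plate and clear of the filter. Next I'll go down and approach.

Call:
servo_tool:
  rows:
    - [0,0,0.02,0,0,0,0]
    - [0,0,0.045,0,0,0,0]
    - [0,0,0.07,0,0,0,0]
    - [0,0,0.085,0,0,0,0]
    - [0,0,0.092,0,0,0,0]
    - [0.005,0,0.092,0,0,0,0]
    - [0.01,0,0.092,0,0,0,0]
    - [0.014,0,0.092,0,0,0,0]
    - [0.018,0,0.092,0,0,0,0]
    - [0.02,0,0.092,0,0,0,0]
    - [0.02,0,0.092,0,0,0,0]

```text
t: 3.4
tool_pos: [0.4666, -0.0063, 0.0593]
ee_rot: [3.103, -0.489, 0.0]
ft_force: [-0.4, -0.4, -0.1]
gripper_width: -0.0
gripper_force: 0.0
```

Call:
servo_tool:
  rows:
    - [0.002,0,0,0,0,0,0]
    - [0.004,0,0,0,0,0,0]
    - [0.006,0,0,0,0,0,0]
    - [0.008,0,0,0,0,0,0]
    - [0.01,0,0,0,0,0,0]
    - [0.012,0,0,0,0,0,0]
    - [0.012,0,0,0,0,0,0]

```text
t: 4.28
tool_pos: [0.478, -0.01, 0.0592]
ee_rot: [-3.103, 0.489, 0.0]
ft_force: [-2.5, 0.8, 1.3]
gripper_width: -0.001
gripper_force: 1.4
```

```bash
python3 g.py
```

```text
4.275 gauge mm -75.54614719802412 0.5866905790666895 59.23538447614978 toolx yaw -17.917445125421644 z [-5.19907011e-06  6.44325380e-06 -1.00000000e+00] [-2.46827761  0.75002048  1.28064976] -0.000660873661956365
```

Contact is made, at about 2.6 N and roughly 7 mm of travel. I'll push on to about 45 mm.

Call:
servo_tool:
  rows:
    - [0.003,0,0,0,0,0,0]
    - [0.007,0,0,0,0,0,0]
    - [0.011,0,0,0,0,0,0]
    - [0.015,0,0,0,0,0,0]
    - [0.019,0,0,0,0,0,0]
    - [0.023,0,0,0,0,0,0]
    - [0.027,0,0,0,0,0,0]
    - [0.031,0,0,0,0,0,0]
    - [0.034,0,0,0,0,0,0]
    - [0.036,0,0,0,0,0,0]
    - [0.037,0,0,0,0,0,0]
    - [0.037,0,0,0,0,0,0]

```text
t: 5.78
tool_pos: [0.5129, -0.0211, 0.0592]
ee_rot: [-3.103, 0.489, 0.002]
ft_force: [-5.2, 3.7, 3.5]
gripper_width: -0.0
gripper_force: 3.2
```

```bash
python3 g.py; cat > m.py <<'E'
from h import *
import sys
p,d=snap('side',sys.argv[1]);cv2.imwrite(f'pics/c{sys.argv[1]}.png',cv2.resize(p[160:320,280:493,::-1],(800,600),interpolation=cv2.INTER_CUBIC))
X=cloud('side',d);h=cv2.cvtColor(p,cv2.COLOR_RGB2HSV)
a=np.radians(-17.95);G=np.array([[np.cos(a),np.sin(a)],[-np.sin(a),np.cos(a)]])
def rep(n,m):
    if m.sum(): q=(X[m][:,:2]-[.5497,-.0338])@G.T*1e3; print(n,m.sum(),np.percentile(q,[5,50,95],axis=0).round(1).tolist(),np.percentile(X[m][:,2],[50,95])*1e3)
b=(h[...,0]>95)&(h[...,0]<130)&(h[...,1]>120)&(d>0); rep('blue',b)
rd=((h[...,0]<8)|(h[...,0]>172))&(h[...,1]>120)&(d>0)&(np.hypot(X[...,0]-.51,X[...,1]-.03)<.06); rep('red',rd)
E
python3 m.py s2
```

```text
5.775 gauge mm -38.90409558603214 0.7332936676316962 59.21333075685219 toolx yaw -17.914417152826744 z [-1.00330339e-03  3.78199529e-04 -9.99999425e-01] [-5.15496237  3.72174442  3.54281925] -0.00013255979266378832
blue 208 [[-31.3, 5.4], [-28.6, 21.4], [-24.4, 29.5]] [62.14835552 90.04041235]
red 30 [[-59.6, 43.2], [-56.4, 46.2], [-52.3, 49.3]] [31.98347156 34.93310321]
```

View pics/cs2.png

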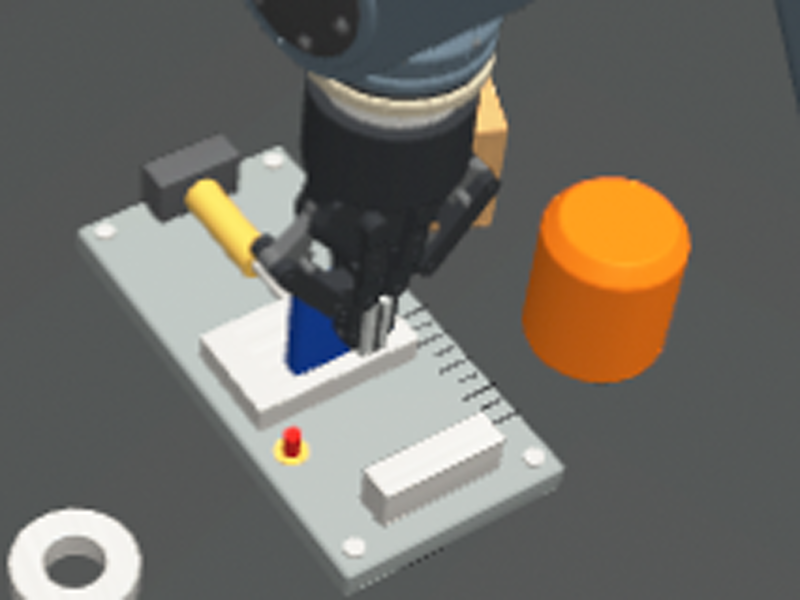

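The pin is up: red at (292,440) in the crop, top about 32 mm. The jaw is well past it, at about 44 mm of travel. I'll back off steadily so that the jaw follows onto the pin.

Call:
servo_tool:
  rows:
    - [-0.003,0,0,0,0,0,0]
    - [-0.006,0,0,0,0,0,0]
    - [-0.009,0,0,0,0,0,0]
    - [-0.012,0,0,0,0,0,0]
    - [-0.015,0,0,0,0,0,0]
    - [-0.018,0,0,0,0,0,0]
    - [-0.022,0,0,0,0,0,0]
    - [-0.027,0,0,0,0,0,0]
    - [-0.034,0,0,0,0,0,0]
    - [-0.042,0,0,0,0,0,0]
    - [-0.05,0,0,0,0,0,0]
    - [-0.052,0,0,0,0,0,0]

```text
t: 7.32
tool_pos: [0.4631, -0.0051, 0.0593]
ee_rot: [3.103, -0.489, -0.001]
ft_force: [0.7, 0.2, 0.1]
gripper_width: 0.002
gripper_force: 0.0
```

Call:
servo_tool:
  rows:
    - [0,0,-0.01,0,0,0,0]
    - [0,0,-0.03,0,0,0,0]
    - [0,0,-0.06,0,0,0,0]
    - [0,0,-0.1,0,0,0,0]
    - [-0.02,0,-0.14,0,0,0,0]
    - [-0.04,0,-0.17,0,0,0,0]
    - [-0.05,0,-0.18,0,0,0,0]
    - [-0.05,0,-0.18,0,0,0,0]
    - [-0.05,0,-0.18,0,0,0,0]
    - [-0.05,0,-0.18,0,0,0,0]

```text
t: 8.57
tool_pos: [0.4161, 0.0099, 0.2384]
ee_rot: [3.103, -0.49, -0.003]
ft_force: [0.5, -0.4, 0.5]
gripper_width: -0.004
gripper_force: 0.0
```

```bash
python3 g.py; python3 m.py s3
```

```text
8.575 gauge mm -140.53501484160063 0.4355524167774795 238.38015026423636 toolx yaw -17.92884660034292 z [-1.71183938e-03  1.32980020e-04 -9.99998526e-01] [ 0.4727489  -0.37246095  0.45337074] -0.0035606242813379404
blue 693 [[-43.2, -26.8], [-41.2, 2.0], [-34.4, 28.2]] [76.62309064 97.86560565]
red 32 [[-60.2, 42.9], [-56.7, 46.3], [-51.9, 50.2]] [31.5960252  35.95660089]
```

View pics/cs3.png

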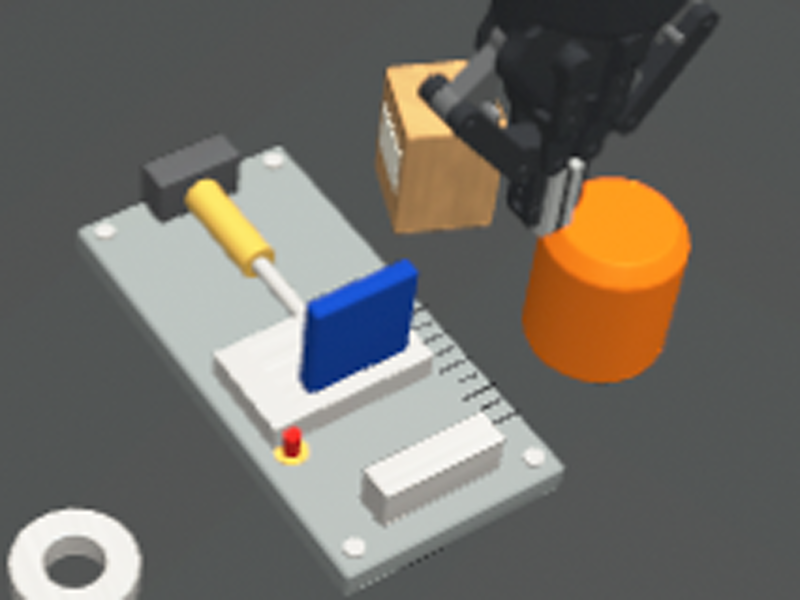

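The jaw rests against the raised red pin at (292,440), at about 30 mm of travel. The hand is clear and the filter, box and bearing have not moved.

```bash
python3 -c "from plant import arm; print(arm.job_done())"
```

```text
the job is handed in; nothing more can be done
None
```

The job is handed in: the jaw rests latched against the raised stop pin at about 30 mm of travel, the hand is clear, and the filter, box and bearing were left where they stood.

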